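# Lever the freshly painted hatch up onto its drying catch

## Task

The green steel hatch cover is freshly painted and must dry ajar, without being touched. Push its bolt back clear of the cover, then press down the black-sleeved long end of the wooden lever until the cover has risen and the spring catch has shot out under its edge, and let go, so that the cover rests on the catch. Only push and press with the fingers: leave the lever sitting on its pin, and leave the other things on the bench where they are.

Things in the scene. Friction and masses are not known exactly. Their poses are not given: they have to be found in the camera images.
- hatch: Wooden hatch frame, fixed on the bench. Origin on the bench under the lever's pin; +y points from the pin to the hatch, -y along the lever's long arm, +x the way the bolt is drawn. In mm: frame x -84..112, y 36..262, 50 high; green cover x -60..60, y 64..232, flush with the frame; two fulcrum cheeks, 20 thick, at x -28 and 28, tops at z 52; pin axis at z 30.
- cover: Green steel tread-plate cover, 120 x 168 x 12 mm, ribbed below, about 2.5 kg, hinged at the frame's far end (hinge axis at y 235 mm in the frame). Wet paint: never touch it. Origin on its top face under the bolt's nose, 10 mm in from its edge. The tilt of its z axis is the opening angle: 0 shut; the catch shoots out at about 0.14 rad, then it rests at about 0.135. The shut bolt holds it down.
- bolt (a joint): Travel of the steel bolt in m: about 0 shut (its rod reaches 18 mm over the cover), 0.018 tip just leaves the cover, 0.032 fully drawn. Slides along the frame's +x with about 2 N of friction and stays where it is left.
- bolt_knob (a point): Centre of the ball (16 mm wide, 87 mm above the bench) on top of the bolt's upright 10 mm knob, which rises from z 57 mm; the straps beside it, towards the cover, are 65 mm high. The side of the ball or of the knob is what to push.
- catch: Steel tongue (20 mm wide, 9 mm thick) of the spring catch, let into the frame's +x side under a brass plate, beyond the bolt as seen from the lever. Origin at the middle of its tip, 43.5 mm above the bench. In the frame's coordinates the tip is at x 60 mm while the cover's edge holds it back, and at about x 48 mm once it has sprung out under the raised cover. It works by itself.
- lever: Loose beech lever, 350 x 32 x 18 mm, 0.3 kg, notched underneath and resting on the pin. Origin on the pin's axis; its -y runs along the long arm (end at y -270 mm, top face z 25 mm), +y to the steel-capped toe (y 80 mm) under the cover. It stands long end up, the toe held down by the cover, turns about the pin and can be pressed until the long end meets the bench.
- lever_grip (a point): Centre of the top of the black rubber sleeve (70 mm long, 35 mm wide) on the lever's long end, 235 mm from the pin: press here. About 120 mm above the bench at the start; the catch goes in when it is about 42 mm up; the lever meets the bench at about 22 mm. It moves on an arc about the pin. Pressing takes 2 to 6 N. Let go, it stays down.
- chisel: Bystander: chisel with yellow handle, 268 mm, lying on the right. Leave it.
- marker_pen: Bystander: black marker pen, 100 mm, lying beside the lever on the robot's side. Leave it.
- wood_plug: Bystander: round wooden plug, 26 mm wide, 13 mm high, near the bench's back edge beside the lever. Leave it.
- paint_brush: Bystander: flat brush, 173 mm, beyond the hatch. Leave it.
- rubbing_block: Bystander: white rubbing block, 92 x 36 x 26 mm, on the left. Leave it.

How it is judged:
By the outcome, as a careful person would: the job done as asked, in the order asked, and still so for the second after the job is handed in, with the robot touching nothing.
It also fails if it takes over 45 s, if anything falls off the work surface, if the arm or the gripper's body presses on something with over 40 N, if the wrist force passes 120 N, or if a joint passes its speed limit or range.

## Robot

A 7-joint arm with a two-finger parallel gripper is mounted at the origin on the work surface; the furniture and walls round the work are solid. World frame = base frame: x ahead of the robot, y to its left, z up, the work surface at z = 0. Lengths are in mm, angles in rad, forces in N, time in s.
With the tool pointing down it reaches from about 350 to 900 mm from the base axis. Payload 19.9 kg.
Tool frame: the origin (TCP) lies at the very end of the fingers, on their centre line; the grasp point (between the pads) lies 19 mm behind it; z points along the fingers, y is the line along which they close (so a half turn about z gives the same grasp; the last joint's range is limited). The gripper opens to 85 mm and grips with 20 to 120 N. Pads are 22 mm wide; open, the fingers measure 114 mm over their backs; the gripper's body (76 mm by 85 mm) begins 54 mm behind the grasp point. The pads swing forward as they close: fully open they stand 13 mm farther back than shut.
Start: joints at [-1.298, 0.417, -0.01, 1.614, 0.005, 1.111, -0.053], TCP at [193.506, 594.27, 231.26] pointing down, gripper open.
Joint ranges: [-2.81, 2.81], [-0.39, 2.02], [-1.27, 1.25], [0.06, 2.57], [-1.19, 4.33], [0.19, 2], [-2.82, 2.82]. Speed limits (rad/s): [1.89, 1.89, 2.39, 2.39, 3.01, 3.01, 3.01].

## Interface

Orientations are given as a unit quaternion [w, x, y, z].
In Python, from workcell import * gives the robot as it stands.
- The arm moves only by the shell command python3 -m crank 'ROWS' [OPENING]. ROWS is a JSON object of lists of equal length, an entry for each row: "translation": the shift along the world's x, y, z as a fraction of full scale, a list of three; "dr": the turn, a rotation vector about the world's x, y, z as a fraction of full scale, a list of three. In form: {"translation": [[tx, ty, tz], ...], "dr": [[rx, ry, rz], ...]}. A call has 1 to 5 rows; each row is the pose to reach, as a shift and turn from the pose commanded when the call began, turning the shorter way round; what a row does not reach only later rows make up. Full scale, the value 1, is 0.2 m for a shift and 180 degrees for a turn. A row lasts 1/12 s, in which the tool goes at most 41.7 mm and 7.16 degrees, less where a joint would pass 70% of its speed; a pose out of reach is approached as far as the arm can. A call with a number of a shift or a turn outside -1 to 1 is refused whole. A call with a gripper value outside its range is refused whole. OPENING is the gripper's target within -1 to 1 (shut at 1, half-way at 0, fully open at -1), set as the call begins (- or left out, the last holds). The fingers move at their own pace and stop on an object; the grip force is fixed at half the most. Time passes only in rows, so rows that repeat a pose let the fingers close. It gives the time, the measured TCP pose, the force, the opening and the grip force at its end, in the units of the state.
- state(): the state, without advancing time (a new reading comes with each control period).
- snapshot(name): name is "side" or "top"; returns a dict with "color" (420x560x3 uint8, blue, green, red), "z_map" (420x560 float32, mm along the optical axis (not along the pixel's ray), 0 where there is no reading), "K" (3x3 intrinsics, pixels), "world_from_camera" (4x4, takes a point from camera to world coordinates). Camera axes: x right, y up, looking along -z (the intrinsics and any distortion apply to the point x, -y, -z); pixel columns grow to the right and rows downward; lengths in mm; the calibration is good to about 2 mm. A picture is of the moment at which its call begins.
- hand_in(): hands the job in; it is judged then, once.
The state is a dict: "time_s": time; "joint_pos": joint angles; "joint_velocities": joint speeds; "joint_torque": joint torques, N m; "tcp_pos": TCP position; "eef_rot": TCP orientation; "ft_force": force on the tool from outside, world axes, zero at the start; "wrist_torque": the same for the moment, N m; "grip_width": finger opening in mm; "gripper_force": force on a finger pad.
Only numpy, scipy, OpenCV 4.12 (cv2) and the standard library are available. Lean on these libraries where they do the work, as an engineer would, in place of code of your own. Each camera call takes 0.05 s, during which the arm holds its last target. There are 200 camera calls.

## Working session

There is one attempt and no reset: what is moved stays moved. The work goes in short steps, Python scripts to look and compute and a shell command to move; the robot and the scene stay as the last step left them, time stands still between calls to the robot, and variables do not carry over. Pictures are saved under pics/ and viewed, at most 10 in all, crops included, and the job is handed in when it is done.

```bash
mkdir -p pics
cat > h.py <<'E'
from workcell import *
import numpy as np, cv2
def cloud(s):
    z=s["z_map"];K=np.array(s["K"]);T=np.array(s["world_from_camera"])
    v,u=np.mgrid[0:z.shape[0],0:z.shape[1]]
    P=np.stack([(u-K[0,2])/K[0,0]*z,-(v-K[1,2])/K[1,1]*z,-z],-1)
    W=P@T[:3,:3].T+T[:3,3]; W[z==0]=np.nan
    return W
E
python3 - <<'E'
from h import *
for n in("side","top"):
    s=snapshot(n); cv2.imwrite(f"pics/{n}0.png",s["color"]); np.savez(f"{n}0.npz",W=cloud(s),c=s["color"],T=s["world_from_camera"],K=s["K"])
    print(n,np.array(s["world_from_camera"]).round(2).tolist(),np.array(s["K"]).tolist())
s=state();print(s["time_s"],s["tcp_pos"],s["eef_rot"],s["grip_width"])
E
```

```text
side [[0.83, 0.34, -0.44, -78.37], [-0.56, 0.5, -0.66, -679.33], [-0.0, 0.79, 0.61, 729.76], [0.0, 0.0, 0.0, 1.0]] [[380.2187657153419, 0.0, 282.1756694277261], [0.0, 380.2187657153419, 202.65399742035314], [0.0, 0.0, 1.0]]
top [[-0.01, 1.0, -0.06, 285.73], [-1.0, -0.01, 0.02, 26.86], [0.01, 0.06, 1.0, 1613.77], [0.0, 0.0, 0.0, 1.0]] [[502.82007827805603, 0.0, 282.2441866564594], [0.0, 502.82007827805603, 215.99388859387608], [0.0, 0.0, 1.0]]
0.1 [193.40327829 593.97520665 230.73174376] [-6.05318249e-05  1.56758022e-01  9.87636877e-01 -5.63751637e-04] 85.16212860322243
```

View pics/side0.png

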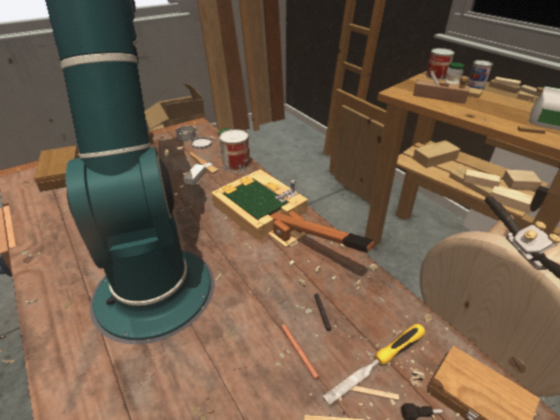

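View pics/top0.png

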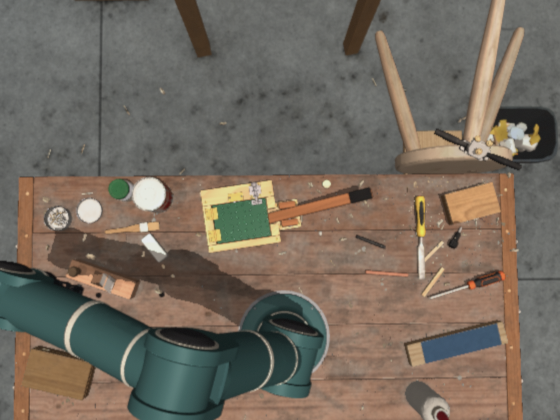

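Side view: hatch at about (260,200), lever's black grip at (358,242), bolt knob at about (293,185). Top view: hatch at (240,215), green cover at (243,220), bolt at about (257,190), grip at (360,196), plug (327,184), pen (370,241).

Run:
```python
from h import *
for n,box in(("top",(195,170,385,260)),("side",(205,160,385,280))):
    d=np.load(n+"0.npz");W=d["W"];c=d["c"];x0,y0,x1,y1=box
    w=W[y0:y1,x0:x1];h=cv2.cvtColor(c,cv2.COLOR_BGR2HSV)[y0:y1,x0:x1].astype(int)
    z=w[...,2]
    def rep(nm,m):
        m=cv2.morphologyEx(m.astype(np.uint8),cv2.MORPH_OPEN,np.ones((2,2)))
        k,l,st,ce=cv2.connectedComponentsWithStats(m)
        if k<2: print(n,nm,"none");return
        i=1+st[1:,4].argmax();p=w[l==i];p=p[np.isfinite(p[:,0])]
        r=cv2.minAreaRect(p[:,:2].astype(np.float32))
        print(n,nm,st[i,4],(ce[i]+[x0,y0]).round(1),"med",np.median(p,0).round(1),"rect",np.round(r[0],1),np.round(r[1],1),round(r[2],1),"zpct",np.percentile(p[:,2],[5,95]).round(1))
    rep("green",(h[...,0]>45)&(h[...,0]<90)&(h[...,1]>80))
    rep("black",(h[...,2]<60)&(z>70))
    rep("frame",(z>35)&(z<62)&(h[...,0]>15)&(h[...,0]<40)&(h[...,1]>60))
    rep("orange",(h[...,0]<16)&(h[...,1]>120)&(z>48))
    rep("knob",(z>72)&(h[...,1]<90)&(h[...,2]>60))
    s=5; 
    q=(215,170,310,240) if n=="top" else (205,160,325,260)
    im=cv2.resize(c[q[1]:q[3],q[0]:q[2]],None,fx=6,fy=6,interpolation=cv2.INTER_CUBIC) 
    cv2.imwrite(f"pics/{n}_crop.png",im)
```

```text
top green 1628 [242.6 221.6] med [361.3 127.7  51.3] rect [363.3 129.3] [114.5 162.9] 8.3 zpct [45.1 57. ]
top black 230 [360.6 195.8] med [ 433.7 -233.   118.3] rect [ 438.  -241.9] [30.4 82.5] 12.2 zpct [  2.6 129.4]
top frame 1940 [230.7 217.8] med [379.9 182.8  51.3] rect [378.5 132.7] [195.8 231.2] 8.0 zpct [24.5 57.5]
top orange 910 [311.3 208.2] med [404.2 -79.4  70.4] rect [394.1 -99.4] [ 71.9 245. ] 6.2 zpct [  2.4 105.7]
top knob 19 [254.7 184.7] med [474.   87.4  91.6] rect [473.8  86. ] [11.2 10.8] 0.0 zpct [51.7 98.5]
side green 1091 [256.5 200.2] med [361.6 112.   49. ] rect [365.9 119. ] [113.1 154.3] 8.3 zpct [46.9 51.3]
side black 301 [357.7 243. ] med [ 426.8 -241.5  116.6] rect [791.   20.9] [929.5  63.4] 35.8 zpct [101.4 126.3]
side frame 1295 [251.3 195.7] med [343.5 158.2  49. ] rect [380.6 125.3] [196.  221.6] 7.9 zpct [44.5 52.4]
side orange 898 [310.8 228.3] med [402.9 -96.3  72.8] rect [ 419.9 -103.7] [118.5 214.3] 6.9 zpct [ 48. 105.]
side knob 28 [293.7 183.7] med [475.7  81.7  79.2] rect [852.  585.9] [1270.    9.] 53.3 zpct [-780.5   91.8]
```

View pics/top_crop.png

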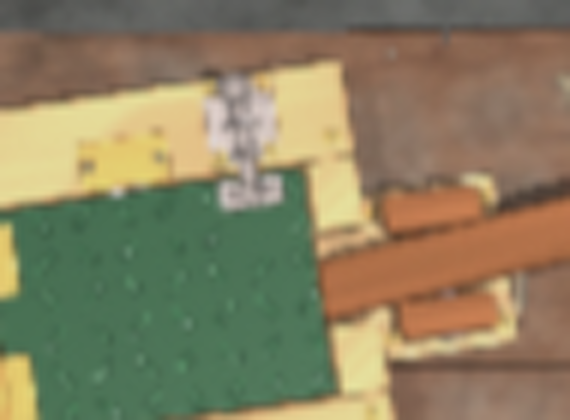

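View pics/side_crop.png

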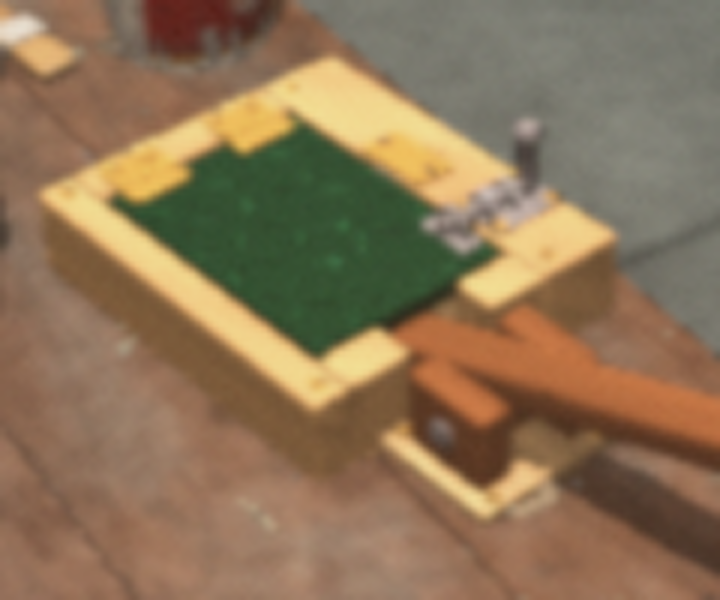

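The top crop shows the ball knob at crop (235,85), i.e. pixel (254.2,184.2); the side crop shows it at (528,127), i.e. (293,181.2). The hatch is yawed about 8°, with the bolt on the side away from the robot.

```bash
cat >> h.py <<'E'
def ray(K,T,uv):
    K=np.array(K);T=np.array(T);d=T[:3,:3]@np.array([(uv[0]-K[0,2])/K[0,0],-(uv[1]-K[1,2])/K[1,1],-1]);return T[:3,3],d/np.linalg.norm(d)
def tri(a,b):
    (o1,d1),(o2,d2)=a,b
    s=np.linalg.lstsq(np.stack([d1,-d2],1),o2-o1,rcond=None)[0]
    p,q=o1+s[0]*d1,o2+s[1]*d2
    return ((p+q)/2).round(1),round(float(np.linalg.norm(p-q)),1)
th=np.deg2rad(8.1);PIN=np.array([386.6,-20.]);R2=np.array([[np.cos(th),-np.sin(th)],[np.sin(th),np.cos(th)]])
def loc(p): return (R2.T@(np.array(p[:2])-PIN)).round(1)
def wld(p): return (R2@np.array(p)+PIN).round(1)
E
python3 - <<'E'
from h import *
t=np.load("top0.npz");s=np.load("side0.npz")
for nm,a,b in(("knob",(254.2,184.2),(293,181.2)),("grip",(360.6,195.8),(357.7,243))):
    p,e=tri(ray(t["K"],t["T"],a),ray(s["K"],s["T"],b));print(nm,p,e,loc(p))
# lever centreline by top/side cloud, strips in local y
for n,d in(("top",t),("side",s)):
    W=d["W"].reshape(-1,3);W=W[np.isfinite(W[:,0])];L=(W[:,:2]-PIN)@R2
    for y in(-60,-110,-160,-200,-220,-240):
        # keep top-surface points: z near expected line
        m=(abs(L[:,1]-y)<8)&(abs(L[:,0])<60)&(W[:,2]>45)
        if m.sum(): print(n,y,m.sum(),"x",L[m,0].min().round(1),L[m,0].max().round(1),"med",np.median(L[m,0]).round(1),"z",np.median(W[m,2]).round(1))
    m=(abs(L[:,1]-92)<15)&(abs(L[:,0]-100)<15)&(W[:,2]>78);print(n,"knobpts",m.sum(),L[m].mean(0),W[m,2].max() if m.any() else 0)
print("start",wld((67,92.6)))
E
```

```text
knob [475.7  87.1  87. ] 3.2 [103.3  93.5]
grip [ 435.3 -234.3  106.5] 2.6 [  18. -219.]
top -60 56 x -8.3 24.2 med 8.8 z 74.1
top -110 58 x -4.2 28.1 med 12.0 z 88.8
top -160 59 x 0.0 32.6 med 15.9 z 102.9
top -200 64 x 2.3 36.6 med 19.1 z 115.6
top -220 71 x 3.9 38.8 med 20.8 z 120.3
top -240 63 x 5.9 39.9 med 22.3 z 126.6
top knobpts 21 [102.50746318  95.25455589] 101.08488123065013
side -60 54 x -10.7 20.7 med -3.2 z 70.7
side -110 62 x -6.9 24.3 med 1.0 z 85.2
side -160 70 x -2.6 29.5 med 4.5 z 99.4
side -200 87 x -0.5 34.3 med 6.4 z 112.0
side -220 89 x 0.6 34.8 med 8.1 z 117.5
side -240 96 x 2.2 36.5 med 9.8 z 123.2
side knobpts 22 [99.95711273 88.83431064] 95.8714876253706
start [439.9  81.1]
```

```bash
python3 -m crank '{"translation":[[0.2,-0.4,0],[0.3,-0.6,0],[0.41,-0.855,0],[0.41,-0.855,0],[0.41,-0.855,0]],"dr":[[0,0,0.035],[0,0,0.07],[0,0,0.105],[0,0,0.145],[0,0,0.145]]}' 1
python3 -m crank '{"translation":[[0.2,-0.4,0],[0.3,-0.6,0],[0.41,-0.855,0],[0.41,-0.855,0],[0.41,-0.855,0]],"dr":[[0,0,0],[0,0,0],[0,0,0],[0,0,0],[0,0,0]]}'
python3 -m crank '{"translation":[[0.2,-0.4,0],[0.3,-0.6,0],[0.41,-0.855,0],[0.41,-0.855,0],[0.41,-0.855,0]],"dr":[[0,0,0],[0,0,0],[0,0,0],[0,0,0],[0,0,0]]}'
```

```text
time_s: 0.52
tcp_pos: [277.0, 419.7, 231.0]
eef_rot: [0.0, -0.073, 0.997, -0.001]
ft_force: [1.0, 0.7, 1.1]
grip_width: 25.2
gripper_force: 0.0
time_s: 0.93
tcp_pos: [358.7, 248.2, 231.2]
eef_rot: [0.0, -0.069, 0.998, -0.0]
ft_force: [1.3, 0.6, 0.5]
grip_width: -0.1
gripper_force: 0.0
time_s: 1.35
tcp_pos: [440.5, 77.1, 231.4]
eef_rot: [0.0, -0.069, 0.998, -0.0]
ft_force: [0.3, -0.3, 0.1]
grip_width: -0.4
gripper_force: 0.0
```

```bash
python3 -m crank '{"translation":[[0,0.022,-0.2],[0,0.022,-0.4],[0,0.022,-0.6],[0,0.022,-0.77],[0,0.022,-0.77]],"dr":[[0,0,0],[0,0,0],[0,0,0],[0,0,0],[0,0,0]]}'
python3 - <<'E'
from h import *
for n in("side","top"):
    s=snapshot(n); c=s["color"]; q=(230,160,290,220) if n=="top" else (255,140,325,215)
    im=cv2.resize(c[q[1]:q[3],q[0]:q[2]],(390,390),interpolation=cv2.INTER_CUBIC); a=np.hstack([a,im]) if n=="top" else im
cv2.imwrite("pics/pre.png",a); st=state();print(st["tcp_pos"],st["ft_force"],loc(st["tcp_pos"]))
E
```

```text
time_s: 1.77
tcp_pos: [436.2, 84.7, 72.2]
eef_rot: [-0.004, -0.07, 0.998, -0.001]
ft_force: [-2.3, -0.1, -1.3]
grip_width: 0.2
gripper_force: 0.0
[439.17244801  85.35610612  77.43851561] [ 0.26382832 -0.06939168  0.24531071] [66.9 96.9]
```

View pics/pre.png

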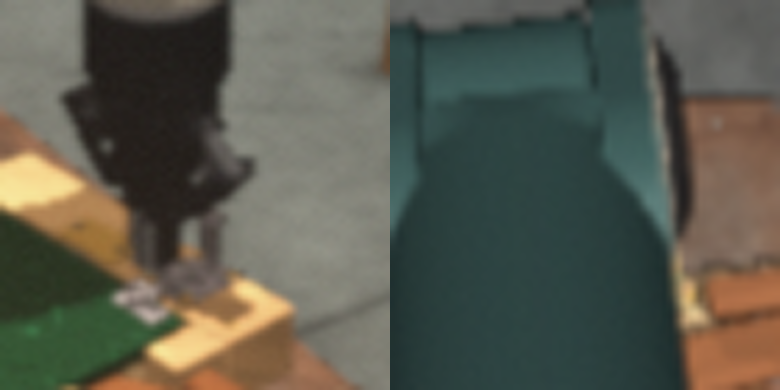

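Side crop: the shut fingers at (145,235), the knob beside them at (210,235), no contact. Push now.

```bash
python3 -m crank '{"translation":[[0.04,-0.01,0],[0.08,-0.005,0],[0.12,0,0],[0.16,0.007,0],[0.2,0.013,0]],"dr":[[0,0,0],[0,0,0],[0,0,0],[0,0,0],[0,0,0]]}'
python3 -m crank '{"translation":[[0.01,0.001,0],[0.02,0.003,0],[0.02,0.003,0],[0.02,0.003,0]],"dr":[[0,0,0],[0,0,0],[0,0,0],[0,0,0]]}'
python3 -c "
from h import *
print(loc(state()['tcp_pos']))"
```

```text
time_s: 2.28
tcp_pos: [480.9, 88.6, 78.2]
eef_rot: [0.001, -0.07, 0.998, 0.0]
ft_force: [-3.3, -0.4, 2.1]
grip_width: -0.2
gripper_force: 1.4
time_s: 2.62
tcp_pos: [483.4, 88.9, 77.2]
eef_rot: [-0.0, -0.07, 0.998, -0.0]
ft_force: [-1.0, 0.1, -0.1]
grip_width: 0.0
gripper_force: 0.0
[111.2  94.2]
```

```bash
python3 -m crank '{"translation":[[-0.05,-0.007,0],[-0.05,-0.007,0.2],[-0.05,-0.007,0.4],[-0.05,-0.007,0.62],[-0.05,-0.007,0.62]],"dr":[[0,0,0],[0,0,0],[0,0,0],[0,0,0],[0,0,0]]}'
python3 -m crank '{"translation":[[-0.02,-0.2,0],[-0.04,-0.4,0],[-0.06,-0.6,0],[-0.09,-0.81,0],[-0.09,-0.81,0]],"dr":[[0,0,0.005],[0,0,0.01],[0,0,0.02],[0,0,0.024],[0,0,0.024]]}'
python3 -m crank '{"translation":[[-0.02,-0.2,0],[-0.04,-0.4,0],[-0.06,-0.6,0],[-0.09,-0.81,0],[-0.09,-0.81,0]],"dr":[[0,0,0],[0,0,0],[0,0,0],[0,0,0],[0,0,0]]}'
python3 - <<'E'
from h import *
S={n:snapshot(n) for n in("side","top")}
t,s=S["top"]["color"],S["side"]["color"]
a=cv2.resize(t[165:255,195:385],(760,360),interpolation=cv2.INTER_CUBIC)
b=cv2.resize(s[140:290,205:395],(304,240),interpolation=cv2.INTER_CUBIC)
a=np.vstack([a,np.hstack([b,np.zeros((240,456,3),np.uint8)])]); cv2.imwrite("pics/mid.png",a)
for n in S:
    W=cloud(S[n]).reshape(-1,3);W=W[np.isfinite(W[:,0])];L=(W[:,:2]-PIN)@R2
    m=(abs(L[:,1]-92)<15)&(abs(L[:,0]-118)<32)&(W[:,2]>78);print(n,m.sum(),L[m].mean(0))
st=state();print(st["tcp_pos"],loc(st["tcp_pos"]))
E
```

```text
time_s: 3.03
tcp_pos: [475.3, 87.7, 207.6]
eef_rot: [0.004, -0.07, 0.998, 0.001]
ft_force: [0.8, 0.6, 0.9]
grip_width: 0.1
gripper_force: 0.0
time_s: 3.45
tcp_pos: [453.3, -81.2, 201.4]
eef_rot: [0.0, -0.105, 0.995, -0.001]
ft_force: [-0.5, -1.0, 0.8]
grip_width: 0.3
gripper_force: 0.0
time_s: 3.87
tcp_pos: [434.7, -243.3, 201.5]
eef_rot: [0.0, -0.104, 0.995, -0.001]
ft_force: [-1.2, -0.7, -0.7]
grip_width: 0.1
gripper_force: 0.0
side 22 [129.69505883  89.01034945]
top 20 [132.27419892  95.7698132 ]
[ 436.27409334 -237.68967855  200.93079237] [  18.5 -222.5]
```

View pics/mid.png

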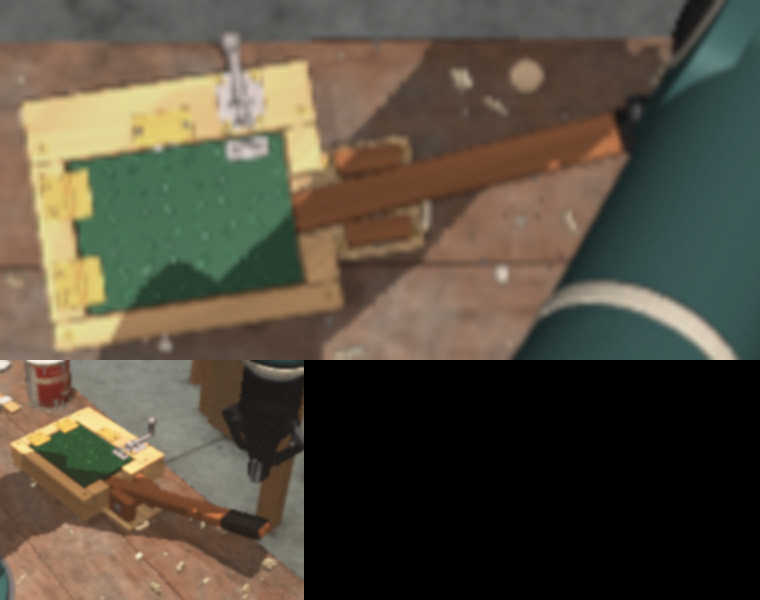

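Bolt knob in the top view is at (231,38) of the crop, drawn about 30 mm and clear of the cover; fingers stand above the sleeve. Now the press along the arc.

```bash
python3 -m crank '{"translation":[[0,0,-0.15],[0,0,-0.28],[0,0,-0.36],[0,0,-0.38],[0,0,-0.38]],"dr":[[0,0,0],[0,0,0],[0,0,0],[0,0,0],[0,0,0]]}'
python3 -m crank '{"translation":[[0.001,-0.004,-0.03],[0.002,-0.01,-0.07],[0.004,-0.02,-0.12],[0.006,-0.03,-0.17],[0.009,-0.042,-0.22]],"dr":[[0,0,0],[0,0,0],[0,0,0],[0,0,0],[0,0,0]]}'
```

```text
time_s: 4.38
tcp_pos: [437.0, -235.3, 124.6]
eef_rot: [-0.001, -0.108, 0.994, 0.001]
ft_force: [0.4, 0.5, 0.4]
grip_width: -0.2
gripper_force: 0.0
time_s: 4.8
tcp_pos: [439.8, -245.3, 81.0]
eef_rot: [0.001, -0.108, 0.994, -0.0]
ft_force: [-1.0, -1.1, 4.3]
grip_width: -0.0
gripper_force: 2.2
```

```bash
python3 -m crank '{"translation":[[0.001,-0.006,-0.04],[0.003,-0.012,-0.08],[0.004,-0.018,-0.13],[0.005,-0.022,-0.17],[0.005,-0.024,-0.2]],"dr":[[0,0,0],[0,0,0],[0,0,0],[0,0,0],[0,0,0]]}'
python3 -m crank '{"translation":[[0,0,-0.015],[0,0,-0.03],[0,0,-0.03],[0,0,-0.03]],"dr":[[0,0,0],[0,0,0],[0,0,0],[0,0,0]]}'
cat > chk.py <<'E'
from h import *
import sys
s=snapshot("side");W=cloud(s);c=s["color"];h=cv2.cvtColor(c,cv2.COLOR_BGR2HSV)
L=(W[...,:2]-PIN)@R2
m=(h[...,0]>45)&(h[...,0]<90)&(h[...,1]>80)&(W[...,2]>38)&(abs(L[...,0])<55)&(L[...,1]>60)&(L[...,1]<232)
print("tilt",-np.polyfit(L[m][:,1],W[m][:,2],1)[0].round(3))
cv2.imwrite(sys.argv[1],cv2.resize(c[150:270,205:385],(720,480),interpolation=cv2.INTER_CUBIC))
st=state();print(st["tcp_pos"].round(1),st["ft_force"].round(1),st["time_s"])
E
python3 chk.py pics/pressed.png
```

```text
time_s: 5.22
tcp_pos: [440.1, -250.0, 40.3]
eef_rot: [-0.0, -0.108, 0.994, -0.0]
ft_force: [-1.8, -0.7, 6.6]
grip_width: 0.0
gripper_force: 3.4
time_s: 5.55
tcp_pos: [440.3, -250.1, 35.0]
eef_rot: [-0.0, -0.108, 0.994, -0.0]
ft_force: [-0.1, -3.0, 4.4]
grip_width: -0.4
gripper_force: 2.8
tilt 0.157
[ 440.4 -250.2   35.2] [-1.  -2.7  5.3] 5.6
```

View pics/pressed.png

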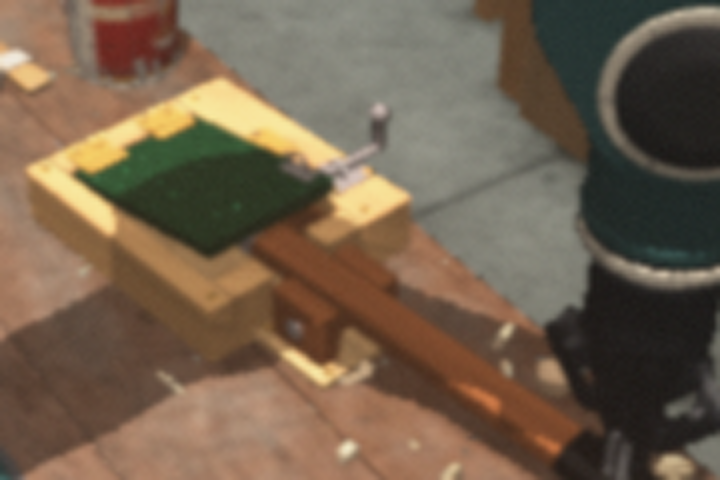

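The cover is raised (front edge near (260,225)), with tilt about 0.157 rad, past the catch angle. Let go.

```bash
python3 -m crank '{"translation":[[0,0,0.02],[0,0,0.05],[0,0,0.1],[0,0,0.25],[0,0,0.4]],"dr":[[0,0,0],[0,0,0],[0,0,0],[0,0,0],[0,0,0]]}'
python3 -m crank '{"translation":[[0,0,0.15],[0,0,0.3],[0,0,0.4],[0,0,0.4],[0,0,0.4]],"dr":[[0,0,0],[0,0,0],[0,0,0],[0,0,0],[0,0,0]]}'
python3 chk.py pics/released.png
```

```text
time_s: 6.02
tcp_pos: [439.3, -249.2, 116.1]
eef_rot: [-0.001, -0.108, 0.994, 0.001]
ft_force: [0.2, -0.2, 0.5]
grip_width: 0.0
gripper_force: 0.0
time_s: 6.43
tcp_pos: [440.6, -249.5, 196.5]
eef_rot: [0.001, -0.108, 0.994, -0.0]
ft_force: [-0.7, 0.1, -0.2]
grip_width: 0.4
gripper_force: 0.0
tilt 0.131
[ 440.2 -249.3  195.5] [ 0.4  0.8 -0.8] 6.4833
```

View pics/released.png

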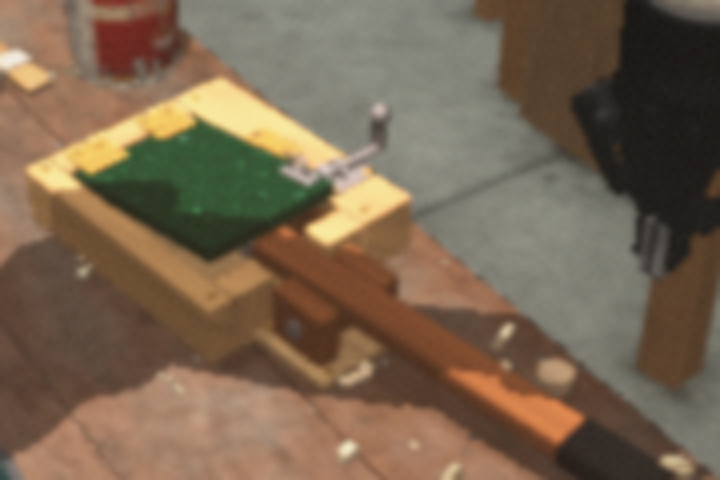

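The cover rests ajar at about 0.131 rad with the fingers clear, the lever stays down on its pin, and the plug at (555,375) is in place.

```bash
python3 -c "
from workcell import *
print(hand_in())"
```

```text
the job is handed in; nothing more can be done
None
```

The job is handed in: I drew the bolt about 28 mm, pressed the lever down and let go, and the cover now stands ajar at a measured 0.131 rad, consistent with resting on the catch, though I could not see the tongue itself.

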